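# Mix and lock up a candle colour batch

## Task

Put every pink colour tablet from the table into the mixing tub with the wax pellets, then take the orange-headed stirring rod and stir the contents, head down near the tub floor, going round the tub in wide circles several times, and stand the rod back upright in its white drip cup. Then shut the tub's blue lid fully and, after that, swing the red hook closed until it rests in its catch over the lid's tongue. Keep all pellets in the tub and leave the jug, bottle, spatula, tape and jar where they stand.

Things in the scene. Friction and masses are not known exactly. Their poses are not given: they have to be found in the camera images.
- tub: the mixing tub, an open square aluminium box fixed to the table, 160 x 160 mm outside, 80 mm high, walls and floor 6 mm thick, holding six loose wax pellets; circles of 35 mm radius are wide for stirring in it. Origin: centre of its underside; z up; its +y side carries the lid's hinge, its -y side the hook latch and catch.
- lid (a joint): angle of the blue lid (164 x 164 x 8 mm, black knob 24 mm wide, 20 mm tall on its upper face 120 mm from the hinge) about its hinge along the tub's x axis on the +y rim: 0 = shut flat on the tub (upper face 88 mm above the table), 1.57 = upright, at most 2.0. Stiff hinge: it stays where left; about 3 N at its edge moves it.
- lid_hinge (a point): middle of the lid's hinge line: in the tub's frame x 0, y +84 mm, z 80 mm.
- lid_edge (a point): middle of the lid's free edge, 166 mm from the hinge line.
- hook (a joint): angle of the red hook latch, a level bar 12 mm wide, 14 mm tall (90 to 104 mm above the table), reaching 138 mm from its upright pivot. 0 = closed: along the tub's -y side over the lid's steel tongue, resting in the yellow-backed catch. Grows as the bar swings outward (1.57 = pointing to the tub's -y). Stays where left; 1 N at the knob moves it.
- hook_pivot (a point): the hook's pivot axis at the bar's mid-height: in the tub's frame x +60 mm, y -93 mm, z 97 mm.
- hook_knob (a point): middle of the small upright black knob (14 mm across, 104 to 126 mm above the table) on the hook bar, 90 mm from the pivot.
- cup: white open drip cup fixed to the table, 76 mm across the rim, 50 mm high, wall 4 mm, floor 4 mm thick; it is round inside, 60 mm wide at the floor. Origin: centre of its underside.
- stirrer: loose stirring rod, 240 mm long, standing upright in the drip cup: orange head 42 mm across and 34 mm tall with a tapered foot 34 mm wide, 12 mm steel shaft, round wooden handle 22 mm across from 155 to 240 mm above the foot (grip it from above about 200 mm up). 120 g. Origin: centre of the foot's underside; its z runs up the handle.
- tablet0: pink colour tablet, a flat round disc 30 mm across, 14 mm thick, 20 g, lying on the table to the left of the tub; may be absent. Origin: centre of its underside as built.
- tablet1: pink colour tablet, a flat round disc 30 mm across, 14 mm thick, 20 g, lying on the table to the left of the tub; may be absent. Origin: centre of its underside as built.
- tablet2: pink colour tablet, a flat round disc 30 mm across, 14 mm thick, 20 g, lying on the table to the left of the tub; may be absent. Origin: centre of its underside as built.
- tablet3: pink colour tablet, a flat round disc 30 mm across, 14 mm thick, 20 g, lying on the table to the left of the tub; may be absent. Origin: centre of its underside as built.
- pellet0_center (a point): centre of a cream wax pellet, a loose ball 20 mm across, in the tub.
- pellet1_center (a point): centre of a cream wax pellet, a loose ball 20 mm across, in the tub.
- pellet2_center (a point): centre of a cream wax pellet, a loose ball 20 mm across, in the tub.
- pellet3_center (a point): centre of a cream wax pellet, a loose ball 20 mm across, in the tub.
- pellet4_center (a point): centre of a cream wax pellet, a loose ball 20 mm across, in the tub.
- pellet5_center (a point): centre of a cream wax pellet, a loose ball 20 mm across, in the tub.
- jug: bystander: blue handled jug, 100 mm across, 130 mm high. Origin under its centre.
- bottle: bystander: amber bottle, 56 mm across, 150 mm high. Origin under its centre.
- scraper: bystander: spatula lying on the table beyond the tub. Origin under its middle.
- tape: bystander: roll of yellow tape, 90 mm across, 25 mm high, lying flat. Origin under its centre.
- jar: bystander: closed clear jar, 70 mm across, 80 mm high. Origin under its centre.

How it is judged:
By the outcome, as a careful person would: the job done as asked, in the order asked, and still so for the second after the job is handed in, with the robot touching nothing.
Of tablet0, tablet1, tablet2, tablet3 only 2 to 4 are there at a start; the rules pass over those that are not, and their reading is None.
At some moment in a run one of tablet0, tablet1, tablet2, tablet3 may be knocked a few centimetres aside while the robot is not near it.
It also fails if it takes over 210 s, if anything falls off the work surface, if the arm or the gripper's body presses on something with over 40 N, if the wrist force passes 120 N, or if a joint passes its speed limit or range.

## Robot

A 7-joint arm with a two-finger parallel gripper is mounted at the origin on the work surface. World frame = base frame: x ahead of the robot, y to its left, z up, the work surface at z = 0. Lengths are in m, angles in rad, forces in N, time in s.
With the tool pointing down it reaches from about 0.425 to 0.875 m from the base axis. Payload 4.7 kg.
Tool frame: the origin (TCP) lies between the finger pads; the fingertips stand 19 mm ahead of it and the grasp point (between the pads) is the TCP (ctrl.tip_extent is the distance from the TCP to the fingertips, in m); z points along the fingers, y is the line along which they close (so a half turn about z gives the same grasp; the last joint's range is limited). The gripper opens to 87 mm and grips with 3 to 60 N. Pads are 19 mm wide; open, the fingers measure 117 mm over their backs; the gripper's body (75 mm by 190 mm) begins 51 mm behind the grasp point.
Start: joints at [-1.317, 0.321, -0.07, 1.45, 0.023, 1.371, -0.057], TCP at [0.154, 0.631, 0.242] pointing down, gripper open.
Joint ranges: [-2.86, 2.86], [-0.3, 2.09], [-1.38, 1.24], [0.06, 2.45], [-1.56, 4.7], [0.09, 2.05], [-2.69, 2.69]. Speed limits (rad/s): [2.57, 2.57, 3.14, 3.14, 3.14, 3.14, 3.14].

## Interface

Orientations are given as a rotation vector (axis times angle).
In Python, from bench import ctrl gives the robot as it stands.
- The arm moves only by the shell command python3 -m crank 'ROWS' [OPENING] [FORCE]. ROWS is JSON, a list of rows, each an object of numbers: "tx", "ty", "tz": the shift along the tool's x, y, z in mm; "turn": the turn about the tool's z in units of 5 degrees (1.0 is 5 degrees). In form: [{"tx": .., "ty": .., "tz": .., "turn": ..}, ...]. A call has 1 to 5 rows; each row is the pose to reach, as a shift and turn from the pose commanded when the call began, along the tool's axes at that moment; what a row does not reach only later rows make up. A row lasts 1/8 s, in which the tool goes at most 62.5 mm and 10.7 degrees, less where a joint would pass 70% of its speed; a pose out of reach is approached as far as the arm can. A call with a gripper value outside its range is refused whole. OPENING is the finger opening in mm, from 0 to 87, set as the call begins (- or left out, the last holds). The fingers move at their own pace and stop on an object; FORCE is the grip in N (left out, the last holds). Time passes only in rows, so rows that repeat a pose let the fingers close. It gives the time, the measured TCP pose, the force, the opening and the grip force at its end, in the units of the state.
- ctrl.get_state(): the state, without advancing time (a new reading comes with each control period).
- ctrl.get_image(name): name is "side" or "top"; returns (picture, depth): 400x640x3 uint8, red, green, blue; 400x640 float32, m along the optical axis (not along the pixel's ray), 0 where there is no reading.
- ctrl.camera_model(name): a dict with "intrinsics" (3x3 intrinsics, pixels), "origin" and "orientation" of the camera in the world. Camera axes: x right, y down, z forward; pixel columns grow to the right and rows downward; lengths in m; the calibration is good to about 2 mm. A picture is of the moment at which its call begins. camera_model takes no time and is no camera call.
- ctrl.close_job(): hands the job in; it is judged then, once.
Trained networks look in the newest picture that a camera, given by its name, has taken for a name from the list of things; names that differ only in an ending like _2 or _b are one class to them, and where a whole thing is asked for, a point or a joint stands for the part that bears it (a point fixed in the world has none). Each returns a list of dicts, best first, with "confidence" (0 to 1); they miss things now and then, are a little off and sometimes report something else, mostly with a low value. They report only what shows in the picture. A call takes as long as a camera call.
- ctrl.recognise(camera, query): "xyz" ([x, y, z] in m, in world coordinates, good to about 4 mm: the middle of the surface that is visible of it).
- ctrl.mark_of(camera, query): "xyz" ([x, y, z] in m, in world coordinates, good to about 4 mm: a listed point, or the origin of a listed thing).
The state is a dict: "time": time; "joint_positions": joint angles; "qd": joint speeds; "joint_torque": joint torques, N m; "position": TCP position; "tool_rot": TCP orientation; "ft_force": force on the tool from outside, world axes, zero at the start; "torque": the same for the moment, N m; "grip_width": opening from 0.0 (shut) to 1.0 (fully open); "grip_force": force on a finger pad.
Only numpy, scipy, OpenCV 4.12 (cv2) and the standard library are available. Lean on these libraries where they do the work, as an engineer would, in place of code of your own. Each camera call takes 0.05 s, during which the arm holds its last target. There are 200 camera calls.

## Working session

There is one attempt and no reset: what is moved stays moved. The work goes in short steps, Python scripts to look and compute and a shell command to move; the robot and the scene stay as the last step left them, time stands still between calls to the robot, and variables do not carry over. Pictures are saved under pics/ and viewed, at most 14 in all, crops included, and the job is handed in when it is done.

```bash
ls; mkdir -p pics; python3 - <<'E'
from bench import ctrl
import cv2,numpy as np
s=ctrl.get_state()
print(s)
for n in ("top","side"):
    im,d=ctrl.get_image(n); cv2.imwrite(f"pics/{n}0.png",im[:,:,::-1])
    print(n,ctrl.camera_model(n))
    for q in ["tub","lid_edge","lid_hinge","hook_pivot","hook_knob","cup","stirrer","tablet0","pellet0_center","jug","bottle","tape","jar"]:
        print(n,q,[(np.round(r["xyz"],3).tolist(),round(r["confidence"],2)) for r in ctrl.mark_of(n,q)])
E
```

```text
pics
{'time': 0.0, 'joint_positions': array([-1.316889  ,  0.32183588, -0.07013766,  1.45164953,  0.02258658,
        1.37079467, -0.05689807]), 'qd': array([-7.95355176e-04, -6.42151493e-05,  7.14419419e-04,  2.18665882e-03,
        4.46905632e-04, -9.63166321e-04,  9.82677009e-04]), 'joint_torque': array([-3.86726852e-04, -4.91293430e+01, -4.03958643e-01, -3.12529457e+01,
       -6.37920317e-02,  4.42351517e-02,  1.97982804e-04]), 'position': array([0.15427479, 0.63090412, 0.2404663 ]), 'tool_rot': array([-3.75643187e-01, -3.11889072e+00,  2.97310899e-03]), 'ft_force': array([-0.01088156,  1.18691303,  0.07371712]), 'torque': array([ 0.02142895, -0.01143179,  0.0392902 ]), 'grip_force': 0.0, 'grip_width': 0.9987763757181705}
top {'intrinsics': array([[364.93059274,   0.        , 322.19191619],
       [  0.        , 364.93059274, 206.33902244],
       [  0.        ,   0.        ,   1.        ]]), 'origin': array([ 0.50898285, -0.0502512 ,  1.03150508]), 'orientation': array([-2.16256605,  2.19169502, -0.10189157])}
top tub [([0.544, 0.019, -0.003], 0.92)]
top lid_edge [([0.564, 0.16
[... 932 characters left out ...]
ntation': array([-2.17408937,  0.50447673, -0.23143467])}
side tub [([0.547, 0.025, 0.001], 0.61)]
side lid_edge [([0.564, 0.16, 0.23], 0.72)]
side lid_hinge [([0.556, 0.102, 0.08], 0.82)]
side hook_pivot [([0.593, -0.079, 0.1], 0.68)]
side hook_knob [([0.557, -0.158, 0.111], 0.58)]
side cup [([0.497, -0.399, -0.002], 0.61)]
side stirrer [([0.493, -0.405, 0.005], 0.8)]
side tablet0 [([0.444, 0.367, 0.0], 0.6), ([0.471, 0.256, 0.001], 0.51)]
side pellet0_center []
side jug [([0.543, 0.024, -0.0], 0.7), ([0.691, -0.341, 0.002], 0.62)]
side bottle [([0.721, 0.344, 0.001], 0.5), ([0.443, 0.372, -0.001], 0.41)]
side tape [([0.377, -0.189, -0.001], 0.91)]
side jar [([0.633, -0.492, -0.002], 0.65)]
```

View pics/top0.png

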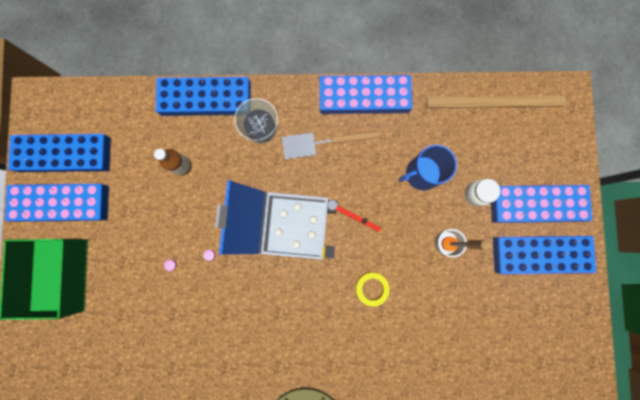

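View pics/side0.png

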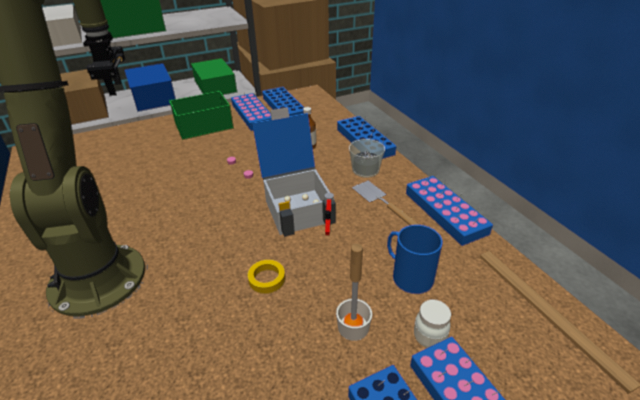

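The views show two pink tablets left of the tub, at top (208,255) and (169,265). The lid leans back at about 1.93 rad, the hook points outward at (335–380, 205–230), and the rod is in its cup at (450,243). I'll refine the tablet positions and set up a helper.

```bash
cat > h.py <<'E'
from bench import ctrl
import cv2,numpy as np,sys
from scipy.spatial.transform import Rotation as R
def go(x,y,z,yaw=None,p=None):
    """print shift in tool axes (mm) and turn units from current pose to world target; yaw=deg of tool y"""
    s=ctrl.get_state(); r=R.from_rotvec(s["tool_rot"]); M=r.as_matrix()
    d=M.T@(np.array([x,y,z])-s["position"])*1000
    cur=np.degrees(np.arctan2(M[1,1],M[0,1])); t=0
    if yaw is not None: t=-((yaw-cur+90)%180-90)/5
    print("tx %.0f ty %.0f tz %.0f turn %.2f"%(*d,t)," cur yaw %.1f"%cur,"tilt",np.round(M[:,2],3))
def st():
    s=ctrl.get_state(); print("t %.2f"%s["time"],"pos",np.round(s["position"],4),"f",np.round(s["ft_force"],1),"w %.1f gf %.1f"%(s["grip_width"]*87,s["grip_force"]),"q",np.round(s["joint_positions"],2))
def world(n,u,v,d):
    c=ctrl.camera_model(n);p=np.linalg.inv(c["intrinsics"])@np.array([u,v,1.])*d
    return R.from_rotvec(c["orientation"]).as_matrix()@p+c["origin"]
def blobs(n,lo,hi,box,amin=10,tag=None):
    im,d=ctrl.get_image(n)
    if tag: cv2.imwrite(f"pics/{tag}.png",im[:,:,::-1])
    h=cv2.cvtColor(im,cv2.COLOR_RGB2HSV); m=cv2.inRange(h,lo,hi)
    k,l,s,c=cv2.connectedComponentsWithStats(m); out=[]
    for i in range(1,k):
        if s[i,4]<amin: continue
        dd=np.median(d[l==i]); w=world(n,*c[i],dd)
        if box[0]<w[0]<box[1] and box[2]<w[1]<box[3]: out.append((w,s[i,4],c[i]))
    return out,im,d
def tablets(tag=None):
    for n in ("top","side"):
        for w,a,c in blobs(n,(145,50,120),(178,255,255),(.25,.8,-.1,.42),6,tag and n+tag)[0]: print(n,np.round(w,4),a,np.round(c))
E
python3 - <<'E'
from h import *
tablets(); go(.47,.259,.15,-7); st()
E
```

```text
top [0.4715 0.2615 0.0141] 75 [208. 254.]
top [0.4448 0.3682 0.0147] 98 [169. 265.]
side [0.4409 0.365  0.0113] 51 [231. 160.]
side [0.4671 0.2572 0.0122] 55 [248. 173.]
tx -395 ty -287 tz 92 turn 16.65  cur yaw 76.3 tilt [ 0.  0. -1.]
t 1.50 pos [0.1544 0.6314 0.2416] f [-0.7 -0.4 -0.1] w 87.1 gf 0.0 q [-1.32  0.32 -0.07  1.45  0.02  1.37 -0.06]
```

```bash
python3 -m crank '[{"tx":-198,"ty":-144,"tz":46},{"tx":-198,"ty":-144,"tz":46},{"tx":-198,"ty":-144,"tz":46},{"tx":-198,"ty":-144,"tz":46},{"tx":-198,"ty":-144,"tz":46}]' 60 20
python3 -m crank '[{"tx":-198,"ty":-144,"tz":46},{"tx":-198,"ty":-144,"tz":46},{"tx":-198,"ty":-144,"tz":46},{"tx":-198,"ty":-144,"tz":46},{"tx":-198,"ty":-144,"tz":46}]'
python3 -m crank '[{"turn":8.3},{"turn":8.3},{"turn":8.3},{"turn":8.3},{"turn":8.3}]'
python3 -m crank '[{"turn":8.3},{"turn":8.3},{"turn":8.3},{"turn":8.3},{"turn":8.3}]'
python3 -c "
from h import *
go(.4705,.2605,.022,-7);st()"
```

```text
tx -395 ty -285 tz 220 turn 16.65  cur yaw 76.3 tilt [ 0.  0. -1.]
t 1.50 pos [0.1544 0.6314 0.2416] f [-0.7 -0.4 -0.1] w 87.1 gf 0.0 q [-1.32  0.32 -0.07  1.45  0.02  1.37 -0.06]$[0]: bad value
$[0]: bad value
$[0]: bad value
$[0]: bad value
```

```bash
python3 -m crank '[{"tx":-198,"ty":-144,"tz":46,"turn":0},{"tx":-198,"ty":-144,"tz":46,"turn":0},{"tx":-198,"ty":-144,"tz":46,"turn":0},{"tx":-198,"ty":-144,"tz":46,"turn":0},{"tx":-198,"ty":-144,"tz":46,"turn":0}]' 60 20
```

```text
time: 2.12
position: [0.317, 0.4394, 0.195]
tool_rot: [0.391, 3.116, -0.004]
ft_force: [-0.6, 0.8, 0.4]
grip_width: 0.689
grip_force: 0.0
```

```bash
python3 -m crank --help 2>&1 | head -20; python3 -m crank '[{"tx":0,"ty":0,"tz":0,"turn":8.3},{"tx":0,"ty":0,"tz":0,"turn":8.3}]'
```

```text
invalid input: not JSON, or not a number
time: 2.38
position: [0.3118, 0.4454, 0.1959]
tool_rot: [-0.958, -2.991, -0.001]
ft_force: [-0.2, 0.4, -0.5]
grip_width: 0.687
grip_force: 0.0
```

```bash
python3 -m crank '[{"tx":0,"ty":0,"tz":0,"turn":8.5},{"tx":0,"ty":0,"tz":0,"turn":8.5},{"tx":0,"ty":0,"tz":0,"turn":8.5},{"tx":0,"ty":0,"tz":0,"turn":8.5}]' 
python3 -m crank '[{"tx":0,"ty":0,"tz":0,"turn":4.0},{"tx":0,"ty":0,"tz":0,"turn":4.0},{"tx":0,"ty":0,"tz":0,"turn":4.0}]' 
python3 -c "
from h import *
go(.4705,.2605,.10,-7);st()"
```

```text
time: 2.88
position: [0.3116, 0.4457, 0.1959]
tool_rot: [-1.976, -2.442, -0.001]
ft_force: [0.1, 0.1, 1.4]
grip_width: 0.69
grip_force: 0.0
time: 3.25
position: [0.3117, 0.4455, 0.1958]
tool_rot: [-2.362, -2.07, -0.001]
ft_force: [0.5, 0.7, 0.5]
grip_width: 0.691
grip_force: 0.0
tx -163 ty 182 tz 96 turn -0.11  cur yaw -7.5 tilt [-0.     0.001 -1.   ]
t 3.25 pos [0.3117 0.4455 0.1958] f [0.5 0.7 0.5] w 60.1 gf 0.0 q [-1.14  0.12  0.14  1.78 -0.02  1.24 -1.12]
```

```bash
python3 -m crank '[{"tx":-163,"ty":182,"tz":96,"turn":0},{"tx":-163,"ty":182,"tz":96,"turn":0},{"tx":-163,"ty":182,"tz":96,"turn":0},{"tx":-163,"ty":182,"tz":96,"turn":0},{"tx":-163,"ty":182,"tz":96,"turn":0}]' 
python3 -m crank '[{"tx":0,"ty":0,"tz":20,"turn":0},{"tx":0,"ty":0,"tz":20,"turn":0},{"tx":0,"ty":0,"tz":20,"turn":0}]' 
python3 -c "
from h import *
go(.4705,.2605,.022,-7);st();tablets()"
```

```text
time: 3.88
position: [0.4727, 0.2541, 0.0983]
tool_rot: [2.368, 2.062, -0.004]
ft_force: [-0.6, 0.4, 0.3]
grip_width: 0.69
grip_force: 0.0
time: 4.25
position: [0.4708, 0.2598, 0.0803]
tool_rot: [-2.363, -2.07, -0.001]
ft_force: [0.1, 0.6, 0.5]
grip_width: 0.689
grip_force: 0.0
tx 1 ty -0 tz 58 turn -0.11  cur yaw -7.6 tilt [ 0.001  0.001 -1.   ]
t 4.25 pos [0.4708 0.2598 0.0803] f [0.1 0.6 0.5] w 59.9 gf 0.0 q [-0.85  0.23  0.33  1.92 -0.09  1.   -0.61]
top [0.4713 0.2573 0.0147] 49 [210. 254.]
side [0.4386 0.3636 0.0121] 44 [230. 160.]
side [0.467  0.2569 0.0124] 55 [248. 173.]
```

Fine. Grip, then lift.

```bash
python3 -m crank '[{"tx":0,"ty":0,"tz":30,"turn":0},{"tx":0,"ty":0,"tz":58,"turn":0},{"tx":0,"ty":0,"tz":58,"turn":0},{"tx":0,"ty":0,"tz":58,"turn":0}]' 
python3 -m crank '[{"tx":0,"ty":0,"tz":0,"turn":0},{"tx":0,"ty":0,"tz":0,"turn":0},{"tx":0,"ty":0,"tz":0,"turn":0},{"tx":0,"ty":0,"tz":0,"turn":0},{"tx":0,"ty":0,"tz":0,"turn":0}]' 20 15
python3 -m crank '[{"tx":0,"ty":0,"tz":-60,"turn":0},{"tx":0,"ty":0,"tz":-120,"turn":0},{"tx":0,"ty":0,"tz":-180,"turn":0},{"tx":0,"ty":0,"tz":-240,"turn":0},{"tx":0,"ty":0,"tz":-240,"turn":0}]' 
python3 -c "
from h import *
go(.545,.021,.262,-7);st()"
```

```text
time: 4.85
position: [0.4712, 0.2589, 0.0223]
tool_rot: [-2.365, -2.067, -0.001]
ft_force: [0.7, -0.2, 0.1]
grip_width: 0.69
grip_force: 0.0
time: 5.48
position: [0.471, 0.2586, 0.0217]
tool_rot: [-2.366, -2.067, -0.0]
ft_force: [-0.6, -0.3, 1.6]
grip_width: 0.337
grip_force: 15.0
time: 6.1
position: [0.4736, 0.2598, 0.2673]
tool_rot: [2.366, 2.066, 0.017]
ft_force: [0.6, 0.4, -0.4]
grip_width: 0.335
grip_force: 15.0
tx -227 ty 103 tz 4 turn -0.15  cur yaw -7.7 tilt [ 0.008  0.007 -1.   ]
t 6.10 pos [0.4736 0.2598 0.2673] f [ 0.6  0.4 -0.4] w 29.2 gf 15.0 q [-0.87  0.06  0.34  1.71 -0.02  1.36 -0.66]
```

```bash
python3 -m crank '[{"tx":0,"ty":0,"tz":-45,"turn":0},{"tx":-60,"ty":26,"tz":-45,"turn":0},{"tx":-120,"ty":52,"tz":-45,"turn":0},{"tx":-180,"ty":78,"tz":-45,"turn":0},{"tx":-235,"ty":102,"tz":-45,"turn":0}]' 
python3 -m crank '[{"tx":0,"ty":0,"tz":0,"turn":0},{"tx":0,"ty":0,"tz":60,"turn":0},{"tx":0,"ty":0,"tz":110,"turn":0},{"tx":0,"ty":0,"tz":160,"turn":0},{"tx":0,"ty":0,"tz":160,"turn":0}]' 
python3 -c "
from h import *
go(.545,.015,.06,-7);st()"
```

```text
time: 6.72
position: [0.5386, 0.016, 0.3055]
tool_rot: [-2.365, -2.067, 0.001]
ft_force: [0.8, 1.1, -0.1]
grip_width: 0.338
grip_force: 15.0
time: 7.35
position: [0.5349, 0.0185, 0.1422]
tool_rot: [-2.362, -2.064, 0.013]
ft_force: [-0.1, 0.6, 0.5]
grip_width: 0.337
grip_force: 15.0
tx -2 ty 11 tz 82 turn -0.14  cur yaw -7.7 tilt [-0.01  -0.002 -1.   ]
t 7.35 pos [0.5349 0.0185 0.1422] f [-0.1  0.6  0.5] w 29.3 gf 15.0 q [-0.6   0.17  0.57  1.87 -0.1   1.14 -0.13]
```

```bash
python3 -m crank '[{"tx":0,"ty":6,"tz":50,"turn":0},{"tx":0,"ty":6,"tz":80,"turn":0},{"tx":0,"ty":6,"tz":80,"turn":0},{"tx":0,"ty":6,"tz":80,"turn":0}]' 
python3 -m crank '[{"tx":0,"ty":0,"tz":0,"turn":0},{"tx":0,"ty":0,"tz":0,"turn":0},{"tx":0,"ty":0,"tz":0,"turn":0}]' 50
python3 -m crank '[{"tx":0,"ty":0,"tz":-60,"turn":0},{"tx":0,"ty":0,"tz":-120,"turn":0},{"tx":0,"ty":0,"tz":-180,"turn":0},{"tx":0,"ty":0,"tz":-245,"turn":0},{"tx":0,"ty":0,"tz":-245,"turn":0}]' 
python3 -c "
from h import *
go(.443,.366,.3,-7);st();tablets('1')"
```

```text
time: 7.85
position: [0.5465, 0.0175, 0.0689]
tool_rot: [2.364, 2.066, 0.005]
ft_force: [0.7, -0.0, -0.3]
grip_width: 0.336
grip_force: 15.0
time: 8.22
position: [0.5451, 0.0172, 0.0672]
tool_rot: [2.366, 2.067, 0.002]
ft_force: [0.4, 0.9, -0.8]
grip_width: 0.547
grip_force: 0.0
time: 8.85
position: [0.5472, 0.0168, 0.3172]
tool_rot: [2.363, 2.063, 0.014]
ft_force: [-1.4, 0.1, 0.4]
grip_width: 0.572
grip_force: 0.0
tx 332 ty -150 tz 17 turn -0.15  cur yaw -7.7 tilt [ 0.01   0.002 -1.   ]
t 8.85 pos [0.5472 0.0168 0.3172] f [-1.4  0.1  0.4] w 49.7 gf 0.0 q [-0.64  0.06  0.59  1.62 -0.04  1.46 -0.18]
top [0.4451 0.3693 0.0131] 81 [169. 265.]
side [0.4408 0.3646 0.0115] 51 [231. 160.]
side [0.5464 0.0254 0.0196] 27 [298. 204.]
```

```bash
python3 -m crank '[{"tx":57,"ty":-26,"tz":0,"turn":0},{"tx":114,"ty":-52,"tz":0,"turn":0},{"tx":171,"ty":-77,"tz":0,"turn":0},{"tx":228,"ty":-103,"tz":20,"turn":0},{"tx":285,"ty":-129,"tz":40,"turn":0}]' 60
python3 -m crank '[{"tx":47,"ty":-21,"tz":30,"turn":0},{"tx":47,"ty":-21,"tz":85,"turn":0},{"tx":47,"ty":-21,"tz":140,"turn":0},{"tx":47,"ty":-21,"tz":140,"turn":0},{"tx":47,"ty":-21,"tz":140,"turn":0}]' 
python3 -c "
from h import *
go(.443,.367,.022,-7);st();tablets()"
```

```text
time: 9.57
position: [0.4554, 0.3121, 0.2711]
tool_rot: [-2.366, -2.067, 0.004]
ft_force: [0.5, -0.2, -0.2]
grip_width: 0.688
grip_force: 0.0
time: 10.2
position: [0.4431, 0.3604, 0.1346]
tool_rot: [2.367, 2.066, 0.001]
ft_force: [0.9, -0.4, 0.7]
grip_width: 0.69
grip_force: 0.0
tx 6 ty -1 tz 113 turn -0.15  cur yaw -7.8 tilt [ 0.001  0.001 -1.   ]
t 10.20 pos [0.4431 0.3604 0.1346] f [ 0.9 -0.4  0.7] w 60.0 gf 0.0 q [-0.98  0.23  0.28  1.79 -0.07  1.12 -0.81]
top [0.4449 0.3689 0.0141] 83 [169. 265.]
side [0.4407 0.3639 0.012 ] 51 [231. 160.]
side [0.5467 0.0262 0.0189] 27 [298. 204.]
```

```bash
python3 -m crank '[{"tx":5,"ty":0,"tz":50,"turn":0},{"tx":5,"ty":0,"tz":95,"turn":0},{"tx":5,"ty":0,"tz":112,"turn":0},{"tx":5,"ty":0,"tz":112,"turn":0},{"tx":5,"ty":0,"tz":112,"turn":0}]' 
python3 -m crank '[{"tx":0,"ty":0,"tz":0,"turn":0},{"tx":0,"ty":0,"tz":0,"turn":0},{"tx":0,"ty":0,"tz":0,"turn":0},{"tx":0,"ty":0,"tz":0,"turn":0},{"tx":0,"ty":0,"tz":0,"turn":0}]' 20 15
python3 -m crank '[{"tx":0,"ty":0,"tz":-60,"turn":0},{"tx":0,"ty":0,"tz":-120,"turn":0},{"tx":0,"ty":0,"tz":-180,"turn":0},{"tx":0,"ty":0,"tz":-240,"turn":0},{"tx":0,"ty":0,"tz":-288,"turn":0}]' 
python3 -c "
from h import *
go(.545,.015,.31,-7);st()"
```

```text
time: 10.92
position: [0.4447, 0.3664, 0.0239]
tool_rot: [-2.366, -2.066, -0.006]
ft_force: [0.6, -0.2, 0.4]
grip_width: 0.689
grip_force: 0.0
time: 11.55
position: [0.4432, 0.3652, 0.0217]
tool_rot: [-2.366, -2.067, -0.0]
ft_force: [0.1, -0.6, 1.7]
grip_width: 0.339
grip_force: 15.0
time: 12.18
position: [0.4434, 0.3652, 0.3124]
tool_rot: [-2.366, -2.067, -0.004]
ft_force: [-0.1, 0.9, -0.0]
grip_width: 0.337
grip_force: 15.0
tx -333 ty 148 tz 2 turn -0.15  cur yaw -7.7 tilt [ 0.002  0.002 -1.   ]
t 12.18 pos [0.4434 0.3652 0.3124] f [-0.1  0.9 -0. ] w 29.3 gf 15.0 q [-1.    0.13  0.29  1.55 -0.04  1.47 -0.84]
```

```bash
python3 -m crank '[{"tx":-57,"ty":24,"tz":0,"turn":0},{"tx":-114,"ty":48,"tz":0,"turn":0},{"tx":-171,"ty":73,"tz":0,"turn":0},{"tx":-228,"ty":98,"tz":0,"turn":0},{"tx":-285,"ty":123,"tz":0,"turn":0}]'
python3 -m crank '[{"tx":-57,"ty":22,"tz":0,"turn":0},{"tx":-73,"ty":25,"tz":30,"turn":0},{"tx":-73,"ty":25,"tz":85,"turn":0},{"tx":-73,"ty":25,"tz":140,"turn":0},{"tx":-73,"ty":25,"tz":165,"turn":0}]' 
python3 -c "
from h import *
go(.542,-.006,.062,-7);st()"
```

```text
time: 12.8
position: [0.5269, 0.0643, 0.3096]
tool_rot: [-2.366, -2.067, -0.001]
ft_force: [0.3, 0.6, -0.9]
grip_width: 0.334
grip_force: 15.0
time: 13.42
position: [0.5395, -0.0096, 0.1412]
tool_rot: [-2.364, -2.065, 0.006]
ft_force: [-0.9, 1.1, -0.1]
grip_width: 0.339
grip_force: 15.0
tx 4 ty 2 tz 79 turn -0.15  cur yaw -7.7 tilt [-0.005 -0.001 -1.   ]
t 13.43 pos [ 0.5395 -0.0096  0.1412] f [-0.9  1.1 -0.1] w 29.4 gf 15.0 q [-0.59  0.18  0.62  1.87 -0.12  1.13 -0.07]
```

```bash
python3 -m crank '[{"tx":2,"ty":0,"tz":50,"turn":0},{"tx":2,"ty":0,"tz":78,"turn":0},{"tx":2,"ty":0,"tz":78,"turn":0},{"tx":2,"ty":0,"tz":78,"turn":0}]' 
python3 -m crank '[{"tx":0,"ty":0,"tz":0,"turn":0},{"tx":0,"ty":0,"tz":0,"turn":0},{"tx":0,"ty":0,"tz":0,"turn":0}]' 50
python3 -m crank '[{"tx":0,"ty":0,"tz":-60,"turn":0},{"tx":0,"ty":0,"tz":-120,"turn":0},{"tx":0,"ty":0,"tz":-180,"turn":0},{"tx":0,"ty":0,"tz":-240,"turn":0},{"tx":0,"ty":0,"tz":-240,"turn":0}]' 
python3 - <<'E'
from h import *
st();tablets('2')
im,d=ctrl.get_image("side"); cv2.imwrite("pics/c1.png",cv2.resize(im[60:340,180:480,::-1],None,fx=2,fy=2,interpolation=2))
for n in ("top","side"):
  for q in ("stirrer","cup"):
    for f in (ctrl.mark_of,ctrl.recognise): print(n,q,f.__name__,[(np.round(r["xyz"],4).tolist(),round(r["confidence"],2)) for r in f(n,q)])
# handle colour points high up near the cup
for n in ("top","side"):
  im,d=ctrl.get_image(n); v,u=np.nonzero(d>0)
  c=ctrl.camera_model(n); P=np.c_[u,v,np.ones(len(u))]@np.linalg.inv(c["intrinsics"]).T*d[v,u][:,None]
  W=P@R.from_rotvec(c["orientation"]).as_matrix().T+c["origin"]
  for lo,hi in ((.06,.15),(.165,.2),(.2,.235),(.235,.26)):
    k=(abs(W[:,0]-.494)<.06)&(abs(W[:,1]+.402)<.06)&(W[:,2]>lo)&(W[:,2]<hi)
    if k.any(): print(n,lo,k.sum(),np.round(np.median(W[k],0),4),np.round(W[k].min(0),4),np.round(W[k].max(0),4))
E
```

```text
time: 13.92
position: [0.5429, -0.0076, 0.0677]
tool_rot: [2.365, 2.066, 0.002]
ft_force: [0.1, -0.6, 1.2]
grip_width: 0.337
grip_force: 15.0
time: 14.3
position: [0.5424, -0.0074, 0.0672]
tool_rot: [2.366, 2.067, 0.002]
ft_force: [-0.1, -0.6, -0.1]
grip_width: 0.55
grip_force: 0.0
time: 14.92
position: [0.5445, -0.0078, 0.3121]
tool_rot: [2.363, 2.063, 0.014]
ft_force: [0.1, 0.1, -0.5]
grip_width: 0.571
grip_force: 0.0
t 14.93 pos [ 0.5445 -0.0078  0.3121] f [ 0.1  0.1 -0.5] w 49.7 gf 0.0 q [-0.64  0.06  0.63  1.63 -0.04  1.45 -0.13]
side [0.5465 0.0256 0.0194] 27 [298. 204.]
top stirrer call [([0.4904, -0.4044, 0.0024], 0.98)]
top stirrer call [([0.4907, -0.3973, 0.1274], 0.8)]
top cup call [([0.4921, -0.4009, -0.0012], 0.73)]
top cup call [([0.4986, -0.4055, 0.0295], 0.59)]
side stirrer call [([0.4933, -0.4028, 0.0023], 0.91)]
side stirrer call [([0.4924, -0.411, 0.1647], 0.66)]
side cup call [([0.4961, -0.4017, 0.0002], 0.81)]
side cup call [([0.4922, -0.4084, 0.0295], 0.96), ([0.5559, -0.1611, 0.1028], 0.29)]
top 0.06 62 [ 0.4925 -0.3992  0.1074] [ 0.4867 -0.4031  0.0601] [ 0.4976 -0.3974  0.147 ]
top 0.165 56 [ 0.4933 -0.3948  0.1837] [ 0.4818 -0.4035  0.1657] [ 0.5025 -0.3924  0.1999]
top 0.2 65 [ 0.4917 -0.3953  0.218 ] [ 0.4823 -0.4011  0.2003] [ 0.5026 -0.3926  0.235 ]
top 0.235 93 [ 0.4939 -0.4013  0.2441] [ 0.4831 -0.413   0.2352] [ 0.5026 -0.3923  0.2476]
side 0.06 173 [ 0.4896 -0.4081  0.1061] [ 0.4862 -0.4108  0.0603] [ 0.4971 -0.401   0.1493]
side 0.165 148 [ 0.4871 -0.4117  0.1825] [ 0.4816 -0.4159  0.1653] [ 0.5019 -0.3983  0.1997]
side 0.2 152 [ 0.4871 -0.4116  0.2186] [ 0.4809 -0.4154  0.2002] [ 0.5025 -0.3975  0.235 ]
side 0.235 110 [ 0.4906 -0.4069  0.2427] [ 0.481  -0.4159  0.2351] [ 0.5021 -0.3936  0.2458]
```

View pics/c1.png

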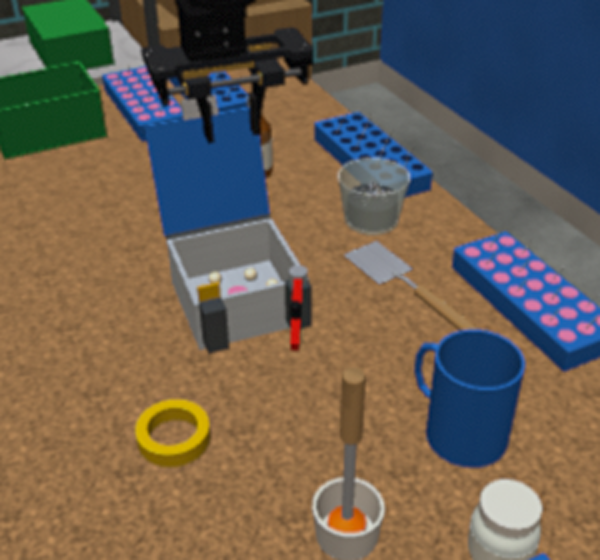

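The pink tablet is at about (237,290) in the crop, inside the tub. The second is hidden behind the front wall, and I'll check it from the top once the arm is clear. Next is the rod.

```bash
python3 -m crank '[{"tx":-60,"ty":0,"tz":0,"turn":0},{"tx":-120,"ty":0,"tz":0,"turn":0},{"tx":-180,"ty":0,"tz":0,"turn":0},{"tx":-240,"ty":0,"tz":0,"turn":0},{"tx":-300,"ty":0,"tz":0,"turn":0}]' 60
python3 -m crank '[{"tx":-60,"ty":0,"tz":0,"turn":0},{"tx":-99,"ty":2,"tz":0,"turn":0},{"tx":-99,"ty":2,"tz":0,"turn":0},{"tx":-99,"ty":2,"tz":0,"turn":0}]' 60
python3 - <<'E'
from h import *
st();tablets('3')
go(.4925,-.4035,.204,-7.7)
im,d=ctrl.get_image("top"); cv2.imwrite("pics/c2.png",cv2.resize(im[160:290,130:350,::-1],None,fx=3,fy=3,interpolation=2))
E
```

```text
time: 16.2
position: [0.5014, -0.3063, 0.3068]
tool_rot: [2.365, 2.067, 0.002]
ft_force: [0.7, 0.5, -0.4]
grip_width: 0.684
grip_force: 0.0
time: 16.7
position: [0.4908, -0.4023, 0.3062]
tool_rot: [-2.365, -2.067, -0.001]
ft_force: [0.8, -0.3, 0.9]
grip_width: 0.692
grip_force: 0.0
t 16.70 pos [ 0.4908 -0.4023  0.3062] f [ 0.8 -0.3  0.9] w 60.2 gf 0.0 q [-0.04  0.36  0.92  1.42 -0.28  1.5   0.72]
top [ 0.5445 -0.0056  0.0277] 99 [305. 226.]
side [0.5466 0.0257 0.0193] 27 [298. 204.]
tx -2 ty 1 tz 102 turn 0.03  cur yaw -7.6 tilt [ 0.001  0.001 -1.   ]
```

View pics/c2.png

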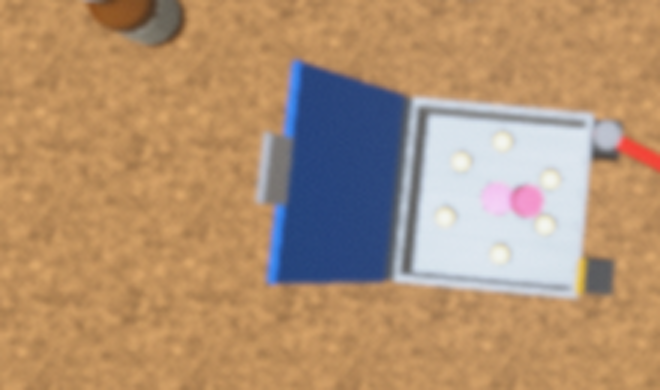

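Both tablets are in the tub, at crop (497,198) and (526,200), with the six pellets around them and the table clear. A free floor spot for the head is about (462,190).

```bash
python3 -m crank '[{"tx":-1,"ty":1,"tz":40,"turn":0},{"tx":-1,"ty":1,"tz":80,"turn":0},{"tx":-1,"ty":1,"tz":101,"turn":0},{"tx":-1,"ty":1,"tz":101,"turn":0},{"tx":-1,"ty":1,"tz":101,"turn":0}]' 
python3 -m crank '[{"tx":0,"ty":0,"tz":0,"turn":0},{"tx":0,"ty":0,"tz":0,"turn":0},{"tx":0,"ty":0,"tz":0,"turn":0},{"tx":0,"ty":0,"tz":0,"turn":0},{"tx":0,"ty":0,"tz":0,"turn":0}]' 10 50
python3 -c "
from h import *
st()
M=None
c=ctrl.camera_model('top');a=world('top',284,223.3,1.);b=c['origin'];k=(b[2]-.012)/(b[2]-a[2]);print(b+(a-b)*k)"
```

```text
time: 17.48
position: [0.492, -0.4047, 0.2072]
tool_rot: [2.364, 2.066, 0.001]
ft_force: [0.9, 0.3, 0.4]
grip_width: 0.69
grip_force: 0.0
time: 18.1
position: [0.4912, -0.4042, 0.2055]
tool_rot: [-2.366, -2.067, -0.0]
ft_force: [-0.1, 0.4, -0.4]
grip_width: 0.242
grip_force: 50.0
t 18.10 pos [ 0.4912 -0.4042  0.2055] f [-0.1  0.4 -0.4] w 21.0 gf 50.0 q [-0.03  0.41  0.89  1.56 -0.33  1.32  0.76]
[0.55466437 0.05264451 0.012     ]
```

```bash
python3 -m crank '[{"tx":0,"ty":0,"tz":-40,"turn":0},{"tx":0,"ty":0,"tz":-80,"turn":0},{"tx":0,"ty":0,"tz":-120,"turn":0},{"tx":0,"ty":0,"tz":-160,"turn":0},{"tx":0,"ty":0,"tz":-160,"turn":0}]'
python3 -m crank '[{"tx":30,"ty":0,"tz":0,"turn":0},{"tx":80,"ty":0,"tz":0,"turn":0},{"tx":130,"ty":0,"tz":0,"turn":0},{"tx":180,"ty":0,"tz":0,"turn":0},{"tx":230,"ty":0,"tz":0,"turn":0}]'
python3 -m crank '[{"tx":50,"ty":0,"tz":0,"turn":0},{"tx":100,"ty":0,"tz":0,"turn":0},{"tx":150,"ty":0,"tz":0,"turn":0},{"tx":190,"ty":0,"tz":0,"turn":0},{"tx":215,"ty":0,"tz":0,"turn":0}]'
python3 -m crank '[{"tx":0,"ty":0,"tz":0,"turn":0},{"tx":0,"ty":0,"tz":0,"turn":0}]'
python3 - <<'E'
from h import *
st();go(.5547,.0526,.2125,-7.7)
im,d=ctrl.get_image("side"); cv2.imwrite("pics/c3.png",cv2.resize(im[20:320,120:520,::-1],None,fx=2,fy=2,interpolation=2))
E
```

```text
time: 18.73
position: [0.4917, -0.4055, 0.3687]
tool_rot: [2.362, 2.063, 0.001]
ft_force: [-0.5, 0.2, -1.7]
grip_width: 0.247
grip_force: 50.0
time: 19.35
position: [0.5217, -0.1743, 0.3641]
tool_rot: [-2.364, -2.066, 0.001]
ft_force: [0.2, -0.2, -2.0]
grip_width: 0.246
grip_force: 50.0
time: 19.98
position: [0.5504, 0.0398, 0.3637]
tool_rot: [-2.361, -2.07, 0.003]
ft_force: [-0.0, -0.2, -1.3]
grip_width: 0.242
grip_force: 50.0
time: 20.23
position: [0.5506, 0.0352, 0.3648]
tool_rot: [2.368, 2.065, -0.003]
ft_force: [0.5, -0.2, -1.5]
grip_width: 0.244
grip_force: 50.0
t 20.23 pos [0.5506 0.0352 0.3648] f [ 0.5 -0.2 -1.5] w 21.2 gf 50.0 q [-0.73  0.08  0.66  1.51 -0.05  1.57 -0.2 ]
tx 18 ty 2 tz 152 turn -0.02  cur yaw -7.8 tilt [-0.001 -0.001 -1.   ]
```

View pics/c3.png

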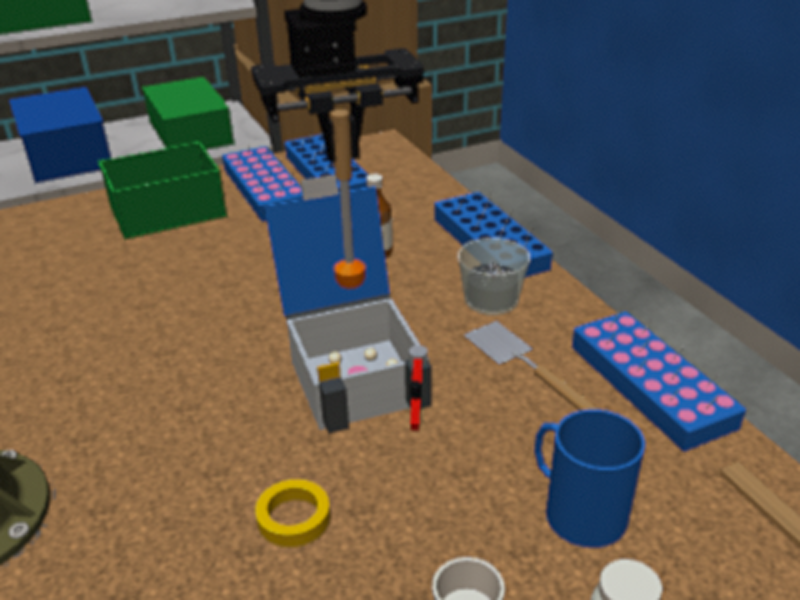

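The rod hangs upright over the tub at (350,270), clear of the lid. Lowering it gently.

```bash
python3 -m crank '[{"tx":18,"ty":2,"tz":0,"turn":0},{"tx":18,"ty":2,"tz":40,"turn":0},{"tx":18,"ty":2,"tz":80,"turn":0},{"tx":18,"ty":2,"tz":105,"turn":0},{"tx":18,"ty":2,"tz":105,"turn":0}]'
python3 -m crank '[{"tx":0,"ty":0,"tz":12,"turn":0},{"tx":0,"ty":0,"tz":22,"turn":0},{"tx":0,"ty":0,"tz":30,"turn":0},{"tx":0,"ty":0,"tz":36,"turn":0},{"tx":0,"ty":0,"tz":36,"turn":0}]'
python3 -c "
from h import *
st();go(.5547,.0526,.2125,-7.7)"
```

```text
time: 20.9
position: [0.5543, 0.0548, 0.2587]
tool_rot: [-2.365, -2.065, 0.005]
ft_force: [-0.3, 0.9, -1.1]
grip_width: 0.242
grip_force: 50.0
time: 21.52
position: [0.5552, 0.0542, 0.2241]
tool_rot: [-2.366, -2.066, 0.001]
ft_force: [-0.5, 0.1, -1.4]
grip_width: 0.241
grip_force: 50.0
t 21.52 pos [0.5552 0.0542 0.2241] f [-0.5  0.1 -1.4] w 21.0 gf 50.0 q [-0.73  0.15  0.64  1.73 -0.09  1.3  -0.2 ]
tx -2 ty -0 tz 12 turn -0.01  cur yaw -7.7 tilt [-0.001 -0.    -1.   ]
```

```bash
python3 -m crank '[{"tx":-1,"ty":-2,"tz":4,"turn":0},{"tx":-2,"ty":-5,"tz":8,"turn":0},{"tx":-2,"ty":-5,"tz":11,"turn":0},{"tx":-2,"ty":-5,"tz":11,"turn":0}]'
python3 -m crank '[{"tx":-1.6,"ty":10.2,"tz":0,"turn":0},{"tx":-6.3,"ty":19.4,"tz":0,"turn":0},{"tx":-13.6,"ty":26.7,"tz":0,"turn":0},{"tx":-22.8,"ty":31.4,"tz":0,"turn":0},{"tx":-33,"ty":33,"tz":0,"turn":0}]'
python3 -m crank '[{"tx":-10.2,"ty":-1.6,"tz":0,"turn":0},{"tx":-19.4,"ty":-6.3,"tz":0,"turn":0},{"tx":-26.7,"ty":-13.6,"tz":0,"turn":0},{"tx":-31.4,"ty":-22.8,"tz":0,"turn":0},{"tx":-33,"ty":-33,"tz":0,"turn":0}]'
python3 -c "
from h import *
st();go(.545,.0205,.2125,-7.7)
im,d=ctrl.get_image('side'); cv2.imwrite('pics/c4.png',cv2.resize(im[100:250,240:390,::-1],None,fx=4,fy=4,interpolation=2))"
```

```text
time: 22.02
position: [0.5526, 0.0521, 0.2168]
tool_rot: [2.364, 2.063, 0.008]
ft_force: [0.9, -1.6, 11.5]
grip_width: 0.245
grip_force: 50.0
time: 22.65
position: [0.5783, 0.0151, 0.2132]
tool_rot: [-2.366, -2.066, 0.001]
ft_force: [-0.7, -0.1, -1.4]
grip_width: 0.245
grip_force: 50.0
time: 23.28
position: [0.5415, -0.0104, 0.2144]
tool_rot: [-2.364, -2.068, -0.007]
ft_force: [2.0, 4.6, 0.6]
grip_width: 0.247
grip_force: 50.0
t 23.27 pos [ 0.5415 -0.0104  0.2144] f [2.  4.6 0.6] w 21.5 gf 50.0 q [-0.66  0.11  0.68  1.78 -0.08  1.27 -0.09]
tx 31 ty -1 tz 2 turn 0.01  cur yaw -7.7 tilt [ 0.003  0.004 -1.   ]
```

View pics/c4.png

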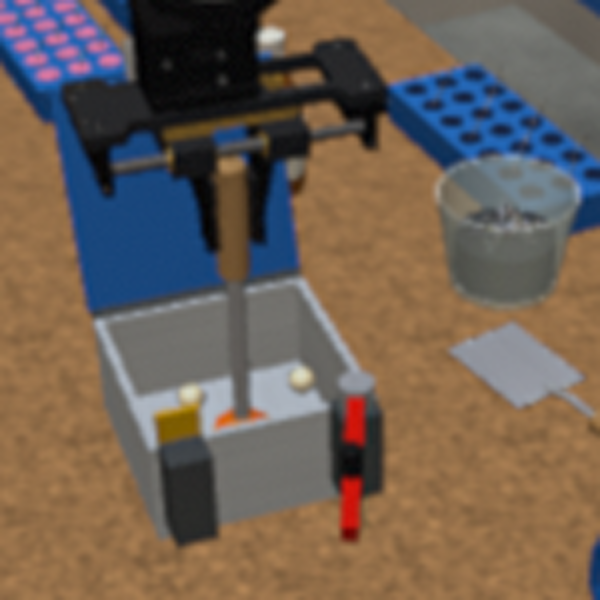

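The rod is upright in the tub, with pellets moving around it. Continuing the circles.

```bash
python3 -m crank '[{"tx":1.6,"ty":-10.2,"tz":0,"turn":0},{"tx":6.3,"ty":-19.4,"tz":0,"turn":0},{"tx":13.6,"ty":-26.7,"tz":0,"turn":0},{"tx":22.8,"ty":-31.4,"tz":0,"turn":0},{"tx":33,"ty":-33,"tz":0,"turn":0}]' | grep -E 'pos|ft'
python3 -m crank '[{"tx":10.2,"ty":1.6,"tz":0,"turn":0},{"tx":19.4,"ty":6.3,"tz":0,"turn":0},{"tx":26.7,"ty":13.6,"tz":0,"turn":0},{"tx":31.4,"ty":22.8,"tz":0,"turn":0},{"tx":33,"ty":33,"tz":0,"turn":0}]' | grep -E 'pos|ft'
python3 -m crank '[{"tx":-1.6,"ty":10.2,"tz":0,"turn":0},{"tx":-6.3,"ty":19.4,"tz":0,"turn":0},{"tx":-13.6,"ty":26.7,"tz":0,"turn":0},{"tx":-22.8,"ty":31.4,"tz":0,"turn":0},{"tx":-33,"ty":33,"tz":0,"turn":0}]' | grep -E 'pos|ft'
python3 -m crank '[{"tx":-10.2,"ty":-1.6,"tz":0,"turn":0},{"tx":-19.4,"ty":-6.3,"tz":0,"turn":0},{"tx":-26.7,"ty":-13.6,"tz":0,"turn":0},{"tx":-31.4,"ty":-22.8,"tz":0,"turn":0},{"tx":-33,"ty":-33,"tz":0,"turn":0}]' | grep -E 'pos|ft'
python3 -m crank '[{"tx":1.6,"ty":-10.2,"tz":0,"turn":0},{"tx":6.3,"ty":-19.4,"tz":0,"turn":0},{"tx":13.6,"ty":-26.7,"tz":0,"turn":0},{"tx":22.8,"ty":-31.4,"tz":0,"turn":0},{"tx":33,"ty":-33,"tz":0,"turn":0}]' | grep -E 'pos|ft'
python3 -m crank '[{"tx":10.2,"ty":1.6,"tz":0,"turn":0},{"tx":19.4,"ty":6.3,"tz":0,"turn":0},{"tx":26.7,"ty":13.6,"tz":0,"turn":0},{"tx":31.4,"ty":22.8,"tz":0,"turn":0},{"tx":33,"ty":33,"tz":0,"turn":0}]' | grep -E 'pos|ft'
python3 -c "
from h import *
st();go(.545,.0205,.2125,-7.7)
im,d=ctrl.get_image('side'); cv2.imwrite('pics/c5.png',cv2.resize(im[100:250,240:390,::-1],None,fx=4,fy=4,interpolation=2))"
```

```text
position: [0.5154, 0.0245, 0.2147]
ft_force: [5.3, -0.5, 0.8]
position: [0.5505, 0.0518, 0.2131]
ft_force: [-0.8, -2.5, 0.2]
position: [0.5785, 0.0149, 0.2136]
ft_force: [-0.5, 0.0, -1.6]
position: [0.541, -0.0113, 0.2139]
ft_force: [-0.7, 3.0, -1.1]
position: [0.5172, 0.0242, 0.2155]
ft_force: [8.2, -2.2, -1.1]
position: [0.5502, 0.0529, 0.213]
ft_force: [-0.8, -1.0, -0.4]
t 27.07 pos [0.5502 0.0529 0.213 ] f [-0.8 -1.  -0.4] w 20.6 gf 50.0 q [-0.71  0.14  0.63  1.75 -0.09  1.27 -0.2 ]
tx -33 ty -1 tz 1 turn -0.00  cur yaw -7.7 tilt [-0.002 -0.001 -1.   ]
```

View pics/c5.png

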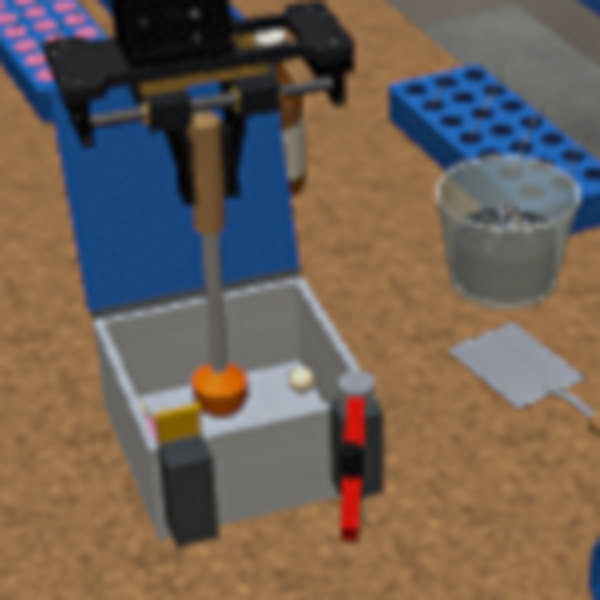

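```bash
for i in 1 2; do
python3 -m crank '[{"tx":-1.6,"ty":10.2,"tz":0,"turn":0},{"tx":-6.3,"ty":19.4,"tz":0,"turn":0},{"tx":-13.6,"ty":26.7,"tz":0,"turn":0},{"tx":-22.8,"ty":31.4,"tz":0,"turn":0},{"tx":-33,"ty":33,"tz":0,"turn":0}]' | grep -E 'pos|ft'
python3 -m crank '[{"tx":-10.2,"ty":-1.6,"tz":0,"turn":0},{"tx":-19.4,"ty":-6.3,"tz":0,"turn":0},{"tx":-26.7,"ty":-13.6,"tz":0,"turn":0},{"tx":-31.4,"ty":-22.8,"tz":0,"turn":0},{"tx":-33,"ty":-33,"tz":0,"turn":0}]' | grep -E 'pos|ft'
python3 -m crank '[{"tx":1.6,"ty":-10.2,"tz":0,"turn":0},{"tx":6.3,"ty":-19.4,"tz":0,"turn":0},{"tx":13.6,"ty":-26.7,"tz":0,"turn":0},{"tx":22.8,"ty":-31.4,"tz":0,"turn":0},{"tx":33,"ty":-33,"tz":0,"turn":0}]' | grep -E 'pos|ft'
python3 -m crank '[{"tx":10.2,"ty":1.6,"tz":0,"turn":0},{"tx":19.4,"ty":6.3,"tz":0,"turn":0},{"tx":26.7,"ty":13.6,"tz":0,"turn":0},{"tx":31.4,"ty":22.8,"tz":0,"turn":0},{"tx":33,"ty":33,"tz":0,"turn":0}]' | grep -E 'pos|ft'
done
python3 -m crank '[{"tx":-8,"ty":0,"tz":0,"turn":0},{"tx":-15,"ty":0,"tz":-15,"turn":0},{"tx":-15,"ty":0,"tz":-40,"turn":0},{"tx":-15,"ty":0,"tz":-80,"turn":0},{"tx":-15,"ty":0,"tz":-120,"turn":0}]'
python3 -m crank '[{"tx":0,"ty":0,"tz":-35,"turn":0},{"tx":0,"ty":0,"tz":-35,"turn":0},{"tx":0,"ty":0,"tz":-35,"turn":0}]'
python3 -c "
from h import *
st();go(.4925,-.4035,.366,-7.7);tablets('5')
for n in ('top','side'):
  im,d=ctrl.get_image(n); h=cv2.cvtColor(im,cv2.COLOR_RGB2HSV)
  for w,a,c in blobs(n,(4,200,150),(14,255,255),(.4,.7,-.1,.2),20)[0]: print(n,np.round(w,4),a,c)
im,d=ctrl.get_image('side'); cv2.imwrite('pics/c6.png',cv2.resize(im[20:320,120:520,::-1],None,fx=2,fy=2,interpolation=2))"
```

```text
position: [0.5785, 0.0148, 0.2135]
ft_force: [-0.6, -0.4, -1.1]
position: [0.5405, -0.0124, 0.2137]
ft_force: [0.1, 0.4, -0.9]
position: [0.5149, 0.0248, 0.2144]
ft_force: [5.0, -2.3, -0.6]
position: [0.5503, 0.0536, 0.2129]
ft_force: [0.2, 0.1, -1.1]
position: [0.5785, 0.0148, 0.2136]
ft_force: [0.3, -0.7, -0.8]
position: [0.5405, -0.0125, 0.2136]
ft_force: [-0.2, 0.5, -1.8]
position: [0.513, 0.0258, 0.2136]
ft_force: [0.4, -0.1, -1.6]
position: [0.5511, 0.0531, 0.2135]
ft_force: [1.0, 0.3, -1.9]
time: 32.75
position: [0.5478, 0.0369, 0.336]
tool_rot: [2.367, 2.065, 0.002]
ft_force: [0.8, -0.2, -2.3]
grip_width: 0.244
grip_force: 50.0
time: 33.12
position: [0.5477, 0.0374, 0.3685]
tool_rot: [-2.366, -2.066, -0.0]
ft_force: [-0.3, 0.5, -1.4]
grip_width: 0.245
grip_force: 50.0
t 33.12 pos [0.5477 0.0374 0.3685] f [-0.3  0.5 -1.4] w 21.3 gf 50.0 q [-0.7   0.07  0.63  1.51 -0.04  1.57 -0.21]
tx -444 ty 5 tz 2 turn -0.01  cur yaw -7.8 tilt [-0.  0. -1.]
side [0.4954 0.0633 0.0191] 21 [277. 202.]
side [0.5547 0.0292 0.194 ] 23 [296.91304348 151.69565217]
```

View pics/c6.png

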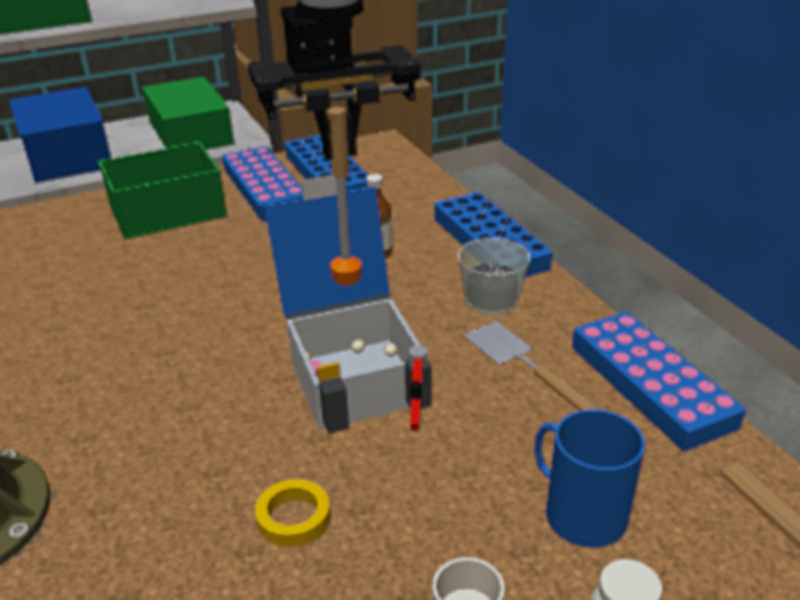

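The rod is still upright in the grip, with pellets and tablets in the tub. Taking it back to the cup.

```bash
python3 -m crank '[{"tx":-30,"ty":0,"tz":0,"turn":0},{"tx":-80,"ty":0,"tz":0,"turn":0},{"tx":-130,"ty":0,"tz":0,"turn":0},{"tx":-180,"ty":0,"tz":0,"turn":0},{"tx":-230,"ty":2,"tz":0,"turn":0}]'
python3 -m crank '[{"tx":-50,"ty":0,"tz":0,"turn":0},{"tx":-100,"ty":2,"tz":0,"turn":0},{"tx":-150,"ty":2,"tz":0,"turn":0},{"tx":-195,"ty":2,"tz":0,"turn":0},{"tx":-214,"ty":2,"tz":0,"turn":0}]'
python3 -m crank '[{"tx":0,"ty":0,"tz":0,"turn":0},{"tx":0,"ty":0,"tz":0,"turn":0}]'
python3 - <<'E'
from h import *
st();go(.4925,-.403,.26,-7.7)
for n in ("top","side"):
  im,d=ctrl.get_image(n); v,u=np.nonzero(d>0)
  c=ctrl.camera_model(n); P=np.c_[u,v,np.ones(len(u))]@np.linalg.inv(c["intrinsics"]).T*d[v,u][:,None]
  W=P@R.from_rotvec(c["orientation"]).as_matrix().T+c["origin"]
  for lo,hi in ((.04,.055),(.16,.205),(.22,.3)):
    k=(abs(W[:,0]-.494)<.045)&(abs(W[:,1]+.402)<.045)&(W[:,2]>lo)&(W[:,2]<hi)
    if k.any(): print(n,lo,k.sum(),np.round(W[k].min(0),4),np.round(W[k].max(0),4))
E
```

```text
time: 34.1
position: [0.5188, -0.1915, 0.3686]
tool_rot: [-2.365, -2.067, -0.001]
ft_force: [0.2, 0.2, -1.3]
grip_width: 0.245
grip_force: 50.0
time: 34.72
position: [0.4907, -0.4055, 0.368]
tool_rot: [-2.37, -2.062, 0.004]
ft_force: [-0.5, 0.0, -1.6]
grip_width: 0.242
grip_force: 50.0
time: 34.98
position: [0.4932, -0.4012, 0.3682]
tool_rot: [-2.364, -2.068, -0.001]
ft_force: [0.7, -0.5, -0.5]
grip_width: 0.241
grip_force: 50.0
t 34.98 pos [ 0.4932 -0.4012  0.3682] f [ 0.7 -0.5 -0.5] w 21.0 gf 50.0 q [-0.04  0.36  0.94  1.3  -0.29  1.63  0.72]
tx -2 ty -0 tz 108 turn 0.01  cur yaw -7.6 tilt [-0.     0.001 -1.   ]
top 0.04 152 [ 0.4595 -0.4346  0.04  ] [ 0.5317 -0.3639  0.0539]
top 0.16 259 [ 0.4724 -0.4176  0.1741] [ 0.514  -0.3771  0.2038]
top 0.22 104 [ 0.4873 -0.398   0.2203] [ 0.4987 -0.3923  0.299 ]
side 0.04 343 [ 0.457  -0.4396  0.04  ] [ 0.5316 -0.3644  0.0529]
side 0.16 386 [ 0.472  -0.4198  0.1655] [ 0.5138 -0.3793  0.2048]
side 0.22 215 [ 0.4866 -0.4064  0.22  ] [ 0.498  -0.3958  0.2997]
```

```bash
python3 -m crank '[{"tx":-3,"ty":2,"tz":20,"turn":0},{"tx":-3,"ty":2,"tz":60,"turn":0},{"tx":-3,"ty":2,"tz":100,"turn":0},{"tx":-3,"ty":2,"tz":135,"turn":0},{"tx":-3,"ty":2,"tz":148,"turn":0}]'
python3 -m crank '[{"tx":0,"ty":0,"tz":4,"turn":0},{"tx":0,"ty":0,"tz":7,"turn":0},{"tx":0,"ty":0,"tz":10,"turn":0},{"tx":0,"ty":0,"tz":12,"turn":0},{"tx":0,"ty":0,"tz":12,"turn":0}]'
python3 -c "
from h import *
st()"
```

```text
time: 35.7
position: [0.4933, -0.4037, 0.2171]
tool_rot: [-2.362, -2.065, 0.001]
ft_force: [0.1, 1.1, -1.2]
grip_width: 0.24
grip_force: 50.0
time: 36.33
position: [0.4941, -0.4057, 0.2087]
tool_rot: [2.366, 2.067, 0.0]
ft_force: [-0.4, -0.9, -0.4]
grip_width: 0.248
grip_force: 50.0
t 36.33 pos [ 0.4941 -0.4057  0.2087] f [-0.4 -0.9 -0.4] w 21.6 gf 50.0 q [-0.04  0.42  0.91  1.55 -0.34  1.33  0.77]
```

```bash
python3 -m crank '[{"tx":1,"ty":0,"tz":1,"turn":0},{"tx":1,"ty":0,"tz":2,"turn":0},{"tx":1,"ty":0,"tz":3,"turn":0},{"tx":1,"ty":0,"tz":3,"turn":0}]'
python3 -c "
from h import *
st();print(ctrl.get_state()['torque'])"
```

```text
time: 36.83
position: [0.4942, -0.4047, 0.2057]
tool_rot: [2.366, 2.067, 0.0]
ft_force: [-0.5, -0.1, -0.9]
grip_width: 0.241
grip_force: 50.0
t 36.83 pos [ 0.4942 -0.4047  0.2057] f [-0.5 -0.1 -0.9] w 21.0 gf 50.0 q [-0.04  0.42  0.91  1.56 -0.34  1.33  0.77]
[-0.03697109  0.04397758 -0.03967251]
```

```bash
python3 -m crank '[{"tx":0,"ty":0,"tz":1,"turn":0},{"tx":0,"ty":0,"tz":2,"turn":0},{"tx":0,"ty":0,"tz":2,"turn":0},{"tx":0,"ty":0,"tz":2,"turn":0}]'
```

```text
time: 37.33
position: [0.4944, -0.4051, 0.2056]
tool_rot: [2.365, 2.066, 0.002]
ft_force: [-1.1, 2.3, 7.8]
grip_width: 0.244
grip_force: 50.0
```

Contact is about 8 N upward: the rod stands on the floor. Release gently, then rise.

```bash
python3 -m crank '[{"tx":0,"ty":0,"tz":-1,"turn":0},{"tx":0,"ty":0,"tz":-1,"turn":0},{"tx":0,"ty":0,"tz":-1,"turn":0}]' - 8
python3 -m crank '[{"tx":0,"ty":0,"tz":0,"turn":0},{"tx":0,"ty":0,"tz":0,"turn":0},{"tx":0,"ty":0,"tz":0,"turn":0},{"tx":0,"ty":0,"tz":0,"turn":0}]' 50
python3 -m crank '[{"tx":0,"ty":0,"tz":-20,"turn":0},{"tx":0,"ty":0,"tz":-50,"turn":0},{"tx":0,"ty":0,"tz":-100,"turn":0},{"tx":0,"ty":0,"tz":-140,"turn":0},{"tx":0,"ty":0,"tz":-140,"turn":0}]'
python3 - <<'E'
from h import *
st()
im,d=ctrl.get_image("side"); cv2.imwrite("pics/c7.png",cv2.resize(im[130:370,200:500,::-1],None,fx=2,fy=2,interpolation=2))
im,d=ctrl.get_image("top"); cv2.imwrite("pics/c8.png",cv2.resize(im[160:290,130:350,::-1],None,fx=3,fy=3,interpolation=2))
for n in ("top","side"):
  for q in ("lid_edge","hook_knob","stirrer"): print(n,q,[(np.round(r["xyz"],3).tolist(),round(r["confidence"],2)) for r in ctrl.mark_of(n,q)])
tablets()
E
```

```text
time: 37.7
position: [0.4945, -0.4051, 0.2054]
tool_rot: [2.365, 2.066, 0.0]
ft_force: [-0.8, 0.9, 6.4]
grip_width: 0.246
grip_force: 8.0
time: 38.2
position: [0.4941, -0.4046, 0.2043]
tool_rot: [-2.366, -2.066, 0.0]
ft_force: [-0.2, 0.4, -0.8]
grip_width: 0.55
grip_force: 0.0
time: 38.83
position: [0.4948, -0.4064, 0.3498]
tool_rot: [2.361, 2.061, 0.002]
ft_force: [0.5, -0.5, -0.6]
grip_width: 0.574
grip_force: 0.0
t 38.83 pos [ 0.4948 -0.4064  0.3498] f [ 0.5 -0.5 -0.6] w 49.9 gf 0.0 q [-0.04  0.36  0.94  1.33 -0.29  1.58  0.73]
top lid_edge [([0.563, 0.16, 0.23], 0.59)]
top hook_knob [([0.556, -0.16, 0.116], 0.85), ([0.784, -0.081, -0.002], 0.61), ([0.494, -0.4, 0.0], 0.54)]
top stirrer [([0.492, -0.402, 0.002], 0.67)]
side lid_edge [([0.562, 0.161, 0.232], 0.66), ([0.593, -0.076, 0.1], 0.27)]
side hook_knob [([0.563, 0.162, 0.228], 0.71), ([0.555, -0.156, 0.115], 0.64)]
side stirrer [([0.494, -0.404, 0.003], 0.8), ([0.595, -0.078, 0.099], 0.5)]
side [0.4961 0.066  0.0186] 19 [277. 202.]
```

View pics/c7.png

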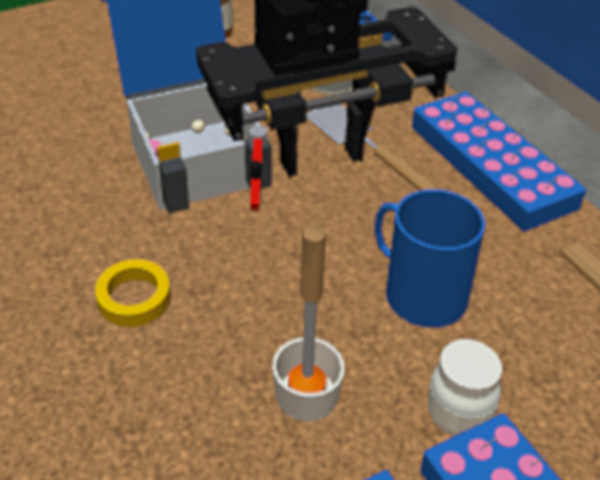

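View pics/c8.png

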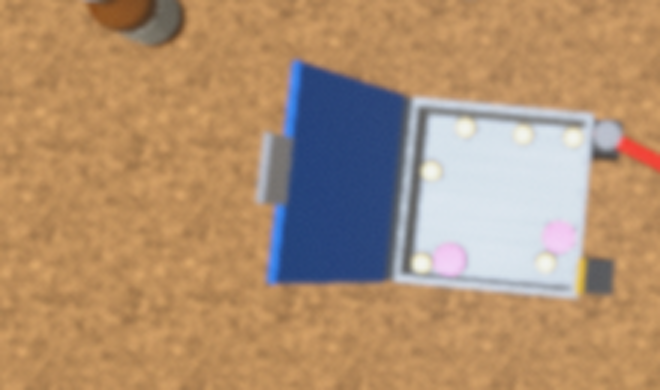

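The rod stands upright in its cup at (310,300). In the tub all six pellets and both tablets lie flat, and the table is clear. Next I'll go behind the lid with closed fingers.

```bash
cat >> h.py <<'E'
C=np.array([.545,.0205]);UX=np.array([.9915,-.130]);UY=np.array([.130,.9915])
def tub(x,u,z):
    p=C+UX*x+UY*u; go(p[0],p[1],z,-7.5)
E
python3 -m crank '[{"tx":60,"ty":0,"tz":-15,"turn":0},{"tx":120,"ty":0,"tz":-15,"turn":0},{"tx":180,"ty":0,"tz":-15,"turn":0},{"tx":240,"ty":0,"tz":-15,"turn":0},{"tx":300,"ty":0,"tz":-15,"turn":0}]' 0 20
python3 -m crank '[{"tx":60,"ty":0,"tz":0,"turn":0},{"tx":120,"ty":-10,"tz":0,"turn":0},{"tx":180,"ty":-30,"tz":0,"turn":0},{"tx":240,"ty":-40,"tz":0,"turn":0},{"tx":290,"ty":-50,"tz":0,"turn":0}]'
python3 -m crank '[{"tx":0,"ty":0,"tz":0,"turn":0},{"tx":0,"ty":0,"tz":0,"turn":0}]'
python3 -c "
from h import *
st();tub(-.045,.185,.225);tablets()"
```

```text
time: 39.95
position: [0.5344, -0.1054, 0.3597]
tool_rot: [-2.366, -2.067, -0.001]
ft_force: [0.6, -0.2, 0.1]
grip_width: 0.09
grip_force: 0.0
time: 40.58
position: [0.5232, 0.1894, 0.3595]
tool_rot: [-2.364, -2.068, -0.001]
ft_force: [-0.3, 0.3, -0.1]
grip_width: 0.007
grip_force: 0.0
time: 40.83
position: [0.5241, 0.1859, 0.3594]
tool_rot: [2.366, 2.066, -0.001]
ft_force: [-0.3, -0.3, -0.7]
grip_width: 0.009
grip_force: 0.0
t 40.83 pos [0.5241 0.1859 0.3594] f [-0.3 -0.3 -0.7] w 0.7 gf 0.0 q [-0.92  0.09  0.58  1.51 -0.05  1.56 -0.48]
tx 24 ty -3 tz 134 turn -0.05  cur yaw -7.8 tilt [-0.    -0.001 -1.   ]
side [0.4954 0.0634 0.019 ] 21 [277. 202.]
```

```bash
python3 -m crank '[{"tx":24,"ty":-3,"tz":0,"turn":0},{"tx":24,"ty":-3,"tz":40,"turn":0},{"tx":24,"ty":-3,"tz":90,"turn":0},{"tx":24,"ty":-3,"tz":134,"turn":0},{"tx":24,"ty":-3,"tz":134,"turn":0}]'
python3 -m crank '[{"tx":-15,"ty":0,"tz":0,"turn":0},{"tx":-35,"ty":0,"tz":-5,"turn":0},{"tx":-55,"ty":0,"tz":-10,"turn":0},{"tx":-70,"ty":0,"tz":-14,"turn":0},{"tx":-84,"ty":0,"tz":-14,"turn":0}]'
python3 -c "
from h import *
st();tub(-.045,.0638,.236)
for n in ('top','side'): print(n,[(np.round(r['xyz'],3).tolist(),round(r['confidence'],2)) for r in (ctrl.get_image(n),ctrl.mark_of(n,'lid_edge'))[1]])"
```

```text
time: 41.55
position: [0.5219, 0.211, 0.2224]
tool_rot: [-2.365, -2.066, 0.01]
ft_force: [0.3, -1.0, 0.2]
grip_width: 0.008
grip_force: 0.0
time: 42.18
position: [0.5131, 0.1266, 0.2406]
tool_rot: [-2.367, -2.066, -0.003]
ft_force: [1.0, 2.0, 0.8]
grip_width: 0.002
grip_force: 1.3
t 42.17 pos [0.5131 0.1266 0.2406] f [1.  2.  0.8] w 0.2 gf 1.3 q [-0.87  0.06  0.61  1.77 -0.03  1.32 -0.39]
tx -37 ty 1 tz 4 turn -0.05  cur yaw -7.8 tilt [ 0.001  0.001 -1.   ]
top [([0.557, 0.105, 0.241], 0.85)]
side [([0.558, 0.103, 0.244], 0.97)]
```

```bash
python3 -m crank '[{"tx":-18,"ty":0,"tz":2,"turn":0},{"tx":-37,"ty":0,"tz":4,"turn":0},{"tx":-57,"ty":0,"tz":11,"turn":0},{"tx":-77,"ty":0,"tz":19,"turn":0},{"tx":-94,"ty":0,"tz":31,"turn":0}]'
python3 -c "
from h import *
st();tub(-.045,-.0324,.1609);tablets()
for n in ('top','side'): print(n,[(np.round(r['xyz'],3).tolist(),round(r['confidence'],2)) for r in (ctrl.get_image(n),ctrl.mark_of(n,'lid_edge'))[1]])"
```

```text
time: 43.0
position: [0.5002, 0.0324, 0.2081]
tool_rot: [2.367, 2.065, 0.001]
ft_force: [2.0, 0.9, 0.9]
grip_width: 0.006
grip_force: 0.9
t 43.00 pos [0.5002 0.0324 0.2081] f [2.  0.9 0.9] w 0.5 gf 0.9 q [-0.79  0.01  0.68  1.88 -0.01  1.25 -0.24]
tx -38 ty 1 tz 47 turn -0.06  cur yaw -7.8 tilt [ 0.001 -0.    -1.   ]
side [0.4955 0.0637 0.0188] 21 [277. 202.]
top [([0.546, -0.006, 0.202], 0.95)]
side [([0.545, -0.008, 0.2], 0.65)]
```

```bash
python3 -m crank '[{"tx":-15,"ty":0,"tz":12,"turn":0},{"tx":-28,"ty":0,"tz":28,"turn":0},{"tx":-38,"ty":0,"tz":47,"turn":0},{"tx":-44,"ty":0,"tz":62,"turn":0},{"tx":-48,"ty":0,"tz":75,"turn":0}]'
python3 -m crank '[{"tx":-2,"ty":0,"tz":8,"turn":0},{"tx":-4,"ty":0,"tz":14,"turn":0},{"tx":-4,"ty":0,"tz":20,"turn":0},{"tx":-4,"ty":0,"tz":24,"turn":0},{"tx":-4,"ty":0,"tz":24,"turn":0}]'
python3 -c "
from h import *
st();tub(-.045,-.0465,.107);tablets()
for n in ('top','side'): print(n,[(np.round(r['xyz'],3).tolist(),round(r['confidence'],2)) for r in (ctrl.get_image(n),ctrl.mark_of(n,'lid_edge'))[1]])"
```

```text
time: 43.92
position: [0.4933, -0.0141, 0.1324]
tool_rot: [-2.367, -2.066, 0.002]
ft_force: [0.3, -0.5, 1.0]
grip_width: 0.006
grip_force: 0.6
time: 44.55
position: [0.4932, -0.0168, 0.1093]
tool_rot: [-2.366, -2.067, 0.0]
ft_force: [0.4, -0.2, 0.2]
grip_width: 0.005
grip_force: 0.0
t 44.55 pos [ 0.4932 -0.0168  0.1093] f [ 0.4 -0.2  0.2] w 0.4 gf 0.0 q [-0.71  0.11  0.74  2.01 -0.09  1.05 -0.07]
tx -3 ty 2 tz 2 turn -0.04  cur yaw -7.7 tilt [-0.  0. -1.]
top [([0.541, -0.062, 0.083], 0.62)]
side [([0.537, -0.063, 0.081], 0.61)]
```

```bash
python3 -m crank '[{"tx":0,"ty":0,"tz":2,"turn":0},{"tx":0,"ty":0,"tz":3,"turn":0},{"tx":0,"ty":0,"tz":4,"turn":0},{"tx":0,"ty":0,"tz":4,"turn":0}]'
```

```text
time: 45.35
position: [0.4936, -0.017, 0.1073]
tool_rot: [-2.365, -2.066, -0.001]
ft_force: [-5.5, -0.8, 13.9]
grip_width: 0.005
grip_force: 7.4
```

The lid is pressed shut: TCP is 0.107 and tips 0.088 at 14 N. Rising, then turning for the hook.

```bash
python3 -m crank '[{"tx":0,"ty":0,"tz":-40,"turn":0},{"tx":0,"ty":0,"tz":-90,"turn":0},{"tx":0,"ty":0,"tz":-120,"turn":0},{"tx":0,"ty":0,"tz":-120,"turn":0}]' 40 15
python3 -m crank '[{"tx":-30,"ty":10,"tz":0,"turn":2},{"tx":-60,"ty":25,"tz":0,"turn":4},{"tx":-90,"ty":40,"tz":0,"turn":6},{"tx":-120,"ty":60,"tz":0,"turn":8},{"tx":-133,"ty":79,"tz":0,"turn":9}]'
python3 -m crank '[{"tx":0,"ty":0,"tz":0,"turn":2},{"tx":0,"ty":0,"tz":0,"turn":4},{"tx":0,"ty":0,"tz":0,"turn":6},{"tx":0,"ty":0,"tz":0,"turn":8},{"tx":0,"ty":0,"tz":0,"turn":9}]'
python3 - <<'E'
from h import *
st();go(.555,-.1595,.127,82.5);tablets()
for n in ('top','side'):
  ctrl.get_image(n)
  for q in ('lid_edge','hook_knob','hook_pivot','tablet0'): print(n,q,[(np.round(r['xyz'],3).tolist(),round(r['confidence'],2)) for r in ctrl.mark_of(n,q)])
im,d=ctrl.get_image("side"); cv2.imwrite("pics/c9.png",cv2.resize(im[100:250,200:400,::-1],None,fx=4,fy=4,interpolation=2))
E
```

```text
time: 45.85
position: [0.4948, -0.0169, 0.2278]
tool_rot: [2.364, 2.066, 0.008]
ft_force: [-0.3, 1.1, -0.3]
grip_width: 0.374
grip_force: 0.0
time: 46.48
position: [0.5529, -0.1617, 0.2241]
tool_rot: [2.98, 0.994, -0.003]
ft_force: [-0.3, 0.7, 0.9]
grip_width: 0.458
grip_force: 0.0
time: 47.1
position: [0.5529, -0.1593, 0.2239]
tool_rot: [3.134, -0.218, -0.004]
ft_force: [0.2, -0.2, 0.3]
grip_width: 0.46
grip_force: 0.0
t 47.10 pos [ 0.5529 -0.1593  0.2239] f [ 0.2 -0.2  0.3] w 40.1 gf 0.0 q [-0.64  0.27  1.04  1.69 -0.24  1.32 -1.27]
tx 2 ty -0 tz 97 turn -0.09  cur yaw -97.9 tilt [-0.002 -0.    -1.   ]
top lid_edge [([0.539, -0.062, 0.081], 0.9)]
top hook_knob []
top hook_pivot [([0.539, -0.062, 0.081], 0.36)]
top tablet0 []
side lid_edge [([0.543, -0.062, 0.081], 0.71)]
side hook_knob [([0.554, -0.16, 0.117], 0.72)]
side hook_pivot [([0.595, -0.08, 0.099], 0.48), ([0.556, -0.16, 0.115], 0.16)]
side tablet0 []
```

View pics/c9.png

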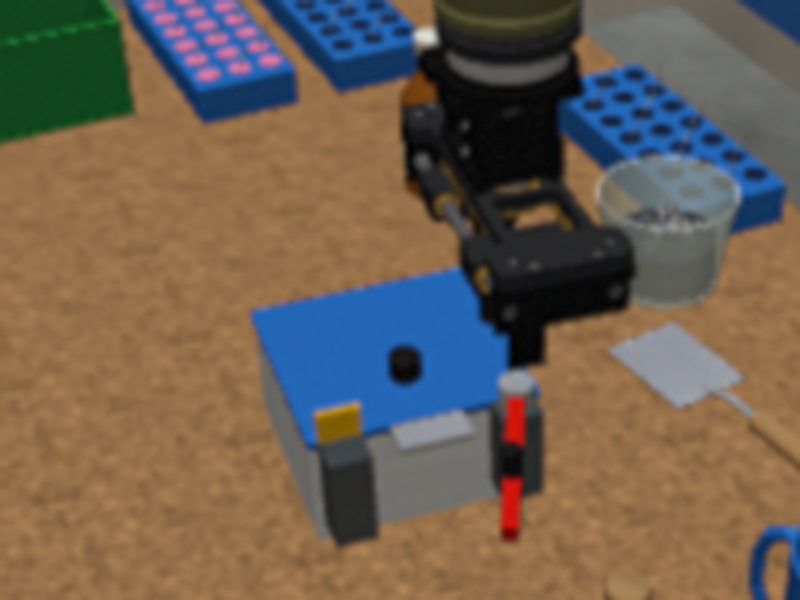

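The lid lies shut, the tongue is out at (430,430) and the table behind the lid is clear. Descend onto the hook knob at (512,460).

```bash
python3 -m crank '[{"tx":1,"ty":0,"tz":40,"turn":0},{"tx":1,"ty":0,"tz":75,"turn":0},{"tx":1,"ty":0,"tz":96,"turn":0},{"tx":1,"ty":0,"tz":96,"turn":0},{"tx":1,"ty":0,"tz":96,"turn":0}]'
python3 -m crank '[{"tx":0,"ty":0,"tz":0,"turn":0},{"tx":0,"ty":0,"tz":0,"turn":0},{"tx":0,"ty":0,"tz":0,"turn":0},{"tx":0,"ty":0,"tz":0,"turn":0}]' 5 15
python3 - <<'E'
from h import *
st()
s=ctrl.get_state(); M=R.from_rotvec(s["tool_rot"]).as_matrix(); print(np.round(M,3))
pv=C+UX*.06-UY*.093; p=s["position"][:2]; d=p-pv; x,u=d@UX,d@UY; print("r",np.hypot(x,u),"phi",np.arctan2(-u,-x))
ph0=np.arctan2(-u,-x)
for ph in (1.15,1.0,.85,.7,.55,.4,.3,.2,.1,.0,-.05):
  q=pv+.09*(-np.cos(ph)*UX-np.sin(ph)*UY); t=M[:2,:2].T@(q-p)*1000; print(ph,np.round(t,0))
E
```

```text
time: 48.38
position: [0.5556, -0.16, 0.1308]
tool_rot: [3.134, -0.212, 0.003]
ft_force: [0.1, 0.2, 0.9]
grip_width: 0.461
grip_force: 0.0
time: 48.88
position: [0.5552, -0.1587, 0.1298]
tool_rot: [-3.133, 0.211, -0.001]
ft_force: [1.5, 2.3, 1.7]
grip_width: 0.153
grip_force: 15.0
t 48.88 pos [ 0.5552 -0.1587  0.1298] f [1.5 2.3 1.7] w 13.3 gf 15.0 q [-0.58  0.37  0.98  1.8  -0.34  1.15 -1.19]
[[ 0.991 -0.134  0.001]
 [-0.134 -0.991  0.001]
 [ 0.001 -0.001 -1.   ]]
r 0.08749276849019082 phi 1.261917021484793
1.15 [-10.  -1.]
1.0 [-22.  -8.]
0.85 [-33. -16.]
0.7 [-42. -25.]
0.55 [-50. -36.]
0.4 [-56. -48.]
0.3 [-60. -57.]
0.2 [-62. -65.]
0.1 [-63. -74.]
0.0 [-64. -83.]
-0.05 [-64. -88.]
```

```bash
python3 -m crank '[{"tx":-10,"ty":-1,"tz":0,"turn":0},{"tx":-22,"ty":-8,"tz":0,"turn":0},{"tx":-33,"ty":-16,"tz":0,"turn":0},{"tx":-42,"ty":-25,"tz":0,"turn":0},{"tx":-50,"ty":-36,"tz":0,"turn":0}]'
python3 -m crank '[{"tx":-6,"ty":-12,"tz":0,"turn":0},{"tx":-10,"ty":-21,"tz":0,"turn":0},{"tx":-12,"ty":-29,"tz":0,"turn":0},{"tx":-13,"ty":-38,"tz":0,"turn":0},{"tx":-14,"ty":-45,"tz":0,"turn":0}]'
python3 - <<'E'
from h import *
st()
s=ctrl.get_state()
pv=C+UX*.06-UY*.093; p=s["position"][:2]; d=p-pv; x,u=d@UX,d@UY; print("r",np.hypot(x,u),"phi",np.arctan2(-u,-x))
E
```

```text
time: 49.5
position: [0.5115, -0.1167, 0.1299]
tool_rot: [3.134, -0.211, 0.008]
ft_force: [6.7, -0.4, -3.3]
grip_width: 0.152
grip_force: 15.0
time: 50.12
position: [0.5015, -0.0706, 0.1295]
tool_rot: [3.134, -0.212, -0.003]
ft_force: [-0.5, -2.5, 3.1]
grip_width: 0.153
grip_force: 15.0
t 50.12 pos [ 0.5015 -0.0706  0.1295] f [-0.5 -2.5  3.1] w 13.3 gf 15.0 q [-0.86  0.16  1.03  1.97 -0.15  1.1  -1.48]
r 0.091370701021894 phi 0.03263510045563381
```

```bash
python3 -m crank '[{"tx":0,"ty":-2,"tz":0,"turn":0},{"tx":0,"ty":-4,"tz":0,"turn":0},{"tx":0,"ty":-5,"tz":0,"turn":0},{"tx":0,"ty":-5,"tz":0,"turn":0}]'
```

```text
time: 50.62
position: [0.5017, -0.0686, 0.1294]
tool_rot: [3.131, -0.214, -0.003]
ft_force: [-4.4, -8.7, 5.1]
grip_width: 0.152
grip_force: 15.0
```

The hook is at its stop, with 9 N of resistance. Release, rise and verify.

```bash
python3 -m crank '[{"tx":0,"ty":3,"tz":0,"turn":0},{"tx":0,"ty":3,"tz":0,"turn":0},{"tx":0,"ty":3,"tz":0,"turn":0}]' 32
python3 -m crank '[{"tx":0,"ty":0,"tz":-30,"turn":0},{"tx":0,"ty":0,"tz":-80,"turn":0},{"tx":0,"ty":0,"tz":-130,"turn":0},{"tx":-20,"ty":0,"tz":-180,"turn":0},{"tx":-20,"ty":-50,"tz":-200,"turn":0}]'
python3 -m crank '[{"tx":0,"ty":-60,"tz":0,"turn":0},{"tx":0,"ty":-120,"tz":0,"turn":0},{"tx":0,"ty":-180,"tz":0,"turn":0},{"tx":0,"ty":-240,"tz":0,"turn":0},{"tx":0,"ty":-300,"tz":0,"turn":0}]'
python3 - <<'E'
from h import *
st();tablets()
for n in ('top','side'):
  ctrl.get_image(n)
  for q in ('lid_edge','hook_knob','hook_pivot','stirrer','jug','jar','tape','bottle','scraper'): print(n,q,[(np.round(r['xyz'],3).tolist(),round(r['confidence'],2)) for r in ctrl.mark_of(n,q)][:2])
pv=C+UX*.06-UY*.093; k=pv-.09*UX; print("knob closed",k)
im,d=ctrl.get_image("top"); im2,_=ctrl.get_image("side")
cv2.imwrite("pics/c10.png",np.hstack([cv2.resize(im[150:310,230:390,::-1],(400,400)),cv2.resize(im2[120:280,230:390,::-1],(400,400))]))
cv2.imwrite("pics/c11.png",im2[:,:,::-1])
E
```

```text
time: 51.0
position: [0.5027, -0.0678, 0.1294]
tool_rot: [-3.134, 0.21, -0.0]
ft_force: [0.5, -0.2, -0.2]
grip_width: 0.349
grip_force: 0.0
time: 51.62
position: [0.49, -0.02, 0.3338]
tool_rot: [-3.127, 0.223, -0.01]
ft_force: [2.1, 1.4, -0.7]
grip_width: 0.368
grip_force: 0.0
time: 52.25
position: [0.5294, 0.2836, 0.3295]
tool_rot: [-3.134, 0.209, 0.0]
ft_force: [-0.3, -0.2, 1.4]
grip_width: 0.369
grip_force: 0.0
t 52.25 pos [0.5294 0.2836 0.3295] f [-0.3 -0.2  1.4] w 32.1 gf 0.0 q [-1.17  0.22  0.76  1.46 -0.16  1.52 -2.11]
top [ 0.5829 -0.0764  0.1038] 13 [331. 210.]
top [ 0.5337 -0.0723  0.1018] 56 [330. 229.]
top [ 0.4773 -0.0745  0.0892] 10 [331. 252.]
side [ 0.5505 -0.0687  0.1016] 35 [312. 199.]
top lid_edge [([0.542, -0.061, 0.081], 0.71)]
top hook_knob [([0.509, -0.07, 0.116], 0.78)]
top hook_pivot [([0.545, 0.02, -0.003], 0.47), ([0.632, -0.488, 0.001], 0.27)]
top stirrer [([0.494, -0.4, 0.003], 0.59)]
top jug [([0.689, -0.34, -0.004], 0.61)]
top jar [([0.631, -0.486, 0.001], 0.93)]
top tape [([0.373, -0.186, -0.0], 0.89)]
top bottle [([0.719, 0.344, 0.003], 0.59), ([0.554, 0.106, 0.079], 0.55)]
top scraper [([0.789, -0.086, -0.002], 0.76)]
side lid_edge [([0.541, -0.063, 0.082], 0.83)]
side hook_knob [([0.507, -0.07, 0.114], 0.69), ([0.493, -0.401, -0.002], 0.23)]
side hook_pivot [([0.594, -0.078, 0.102], 0.75)]
side stirrer [([0.493, -0.404, 0.002], 0.88)]
side jug [([0.69, -0.34, 0.002], 0.97)]
side jar [([0.631, -0.492, 0.001], 0.82), ([0.507, -0.07, 0.115], 0.23)]
side tape [([0.373, -0.188, 0.001], 0.77), ([0.511, -0.067, 0.117], 0.6)]
side bottle [([0.722, 0.341, 0.001], 0.64)]
side scraper [([0.793, -0.086, -0.003], 0.76)]
knob closed [ 0.503165  -0.0678095]
```

View pics/c10.png

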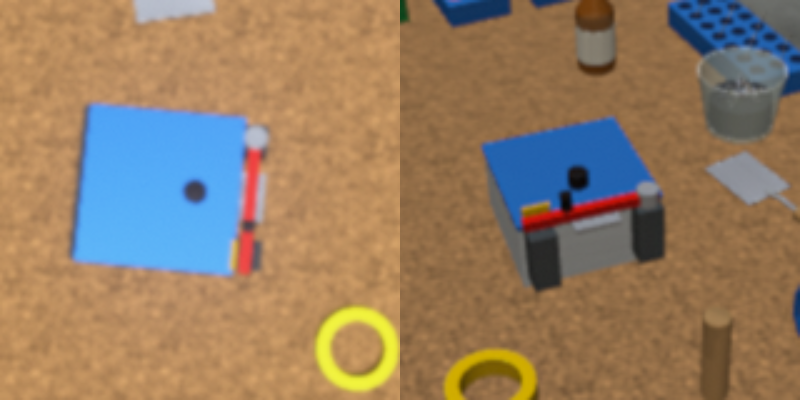

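View pics/c11.png

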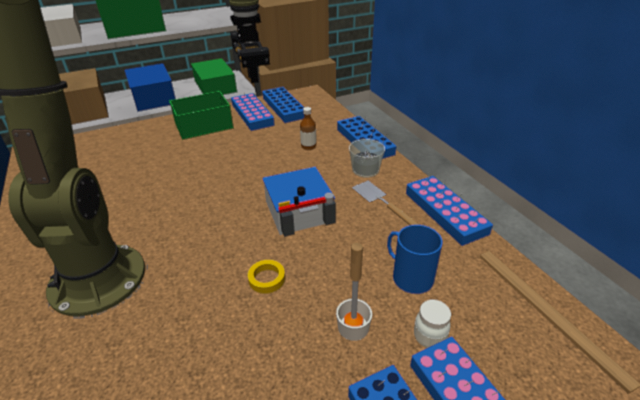

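The hook lies in its catch over the tongue with the lid shut, the rod stands in its cup, and the bystanders haven't moved. Handing in.

```bash
python3 -c "
from bench import ctrl
print(ctrl.close_job())"
```

```text
the job is handed in; nothing more can be done
None
```

The job is handed in at about 53 s, though no verdict came back: both tablets are in the tub, the contents were stirred with four wide circles, the rod is back upright in its cup, the lid is shut and the hook is in its catch.

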